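# Shut the tagged branch valve in the gas manifold box

### The arm

A 6-joint arm with a two-finger parallel gripper is mounted at the origin on a cart in front of the work surface, level with it; the furniture and walls round the work are solid. World frame = base frame: x ahead of the robot, y to its left, z up, the work surface at z = 0. Lengths are in m, angles in degrees, forces in N, time in s.
With the tool pointing down it reaches from about 0.4 to 0.825 m from the base axis. Payload 7 kg.
Tool frame: the origin (TCP) lies midway between the tips of the shut fingers; the grasp point (between the pads) lies ctrl.tcp_to_grasp behind it (ctrl.tcp_to_grasp is the distance from the TCP to the grasp point, in m); y points along the fingers, z is the direction in which the jaws open and shut, and the axes are right-handed (so a half turn about y gives the same grasp; the last joint's range is limited). The gripper opens to 88 mm and grips with 3 to 60 N. Pads are 19 mm wide; open, the fingers measure 130 mm over their backs; the gripper's body (78 mm by 193 mm) begins 47 mm behind the grasp point.
Start: joints at [-51.274, 20.546, 0.682, 0, -70.136, -16.507], TCP at [0.255, -0.625, 0.206] pointing down, gripper open.
Joint ranges: [-176.03, 176.03], [-82.01, 121.73], [-58.28, 71.71], [-173.87, 95.51], [-174.79, -0.11], [-173.66, 173.66]. Speed limits (degrees/s): [136.94, 136.94, 172.46, 180, 180, 180].

### API

Orientations are given as [roll, pitch, yaw] about the fixed x, y, z axes, in that order (R = Rz(yaw) Ry(pitch) Rx(roll)).
In Python, from plant import ctrl, snapshot, silhouettes gives the robot as it stands.
- The arm moves only by the shell command python3 -m pendant 'ROWS'. ROWS is JSON, a list that holds one entry, the list of rows, each a list of 7 numbers: the shift along the tool's x, y, z in cm, then the turn, a rotation vector about the tool's x, y, z in degrees, then the opening, from 0 (shut) to 1 (fully open). In form: [[[x, y, z, rx, ry, rz, hand], ...]]. A call has 1 to 12 rows; each row shifts and turns the commanded pose from where the row before left it, along the tool's axes as they then stand; what a row does not reach is not made up. A row lasts 1/12 s, in which the tool goes at most 41.7 mm and 7.16 degrees, less where a joint would pass 70% of its speed; a pose out of reach is approached as far as the arm can. A call with a gripper value outside its range is refused whole. The fingers move at their own pace and stop on an object; the grip force is fixed at half the most. Time passes only in rows, so rows that do not move let the fingers close. It gives the time, the measured TCP pose, the force and the opening at its end, in the units of the state.
- ctrl.get_obs(): the state, without advancing time (a new reading comes with each control period).
- snapshot(name): name is "scene" or "top" or "wrist"; returns a dict with "image" (400x640x3 uint8, red, green, blue), "camera_matrix" (3x3 intrinsics, pixels), "dist_coeffs" ([k1, k2, p1, p2, k3] as OpenCV has them; the pictures are not rectified), "eye" and "orientation" of the camera in the world; the wrist camera has in their place "mount" (4x4, takes a point from camera to tool coordinates, whose origin is the TCP and whose axes are the tool frame's). Camera axes: x right, y down, z forward; pixel columns grow to the right and rows downward; lengths in m; the calibration is good to about 2 mm. A picture is of the moment at which its call begins: read the wrist's pose just before it. There is no depth.
- ctrl.close_job(): hands the job in, once; it reports no verdict.
Trained networks look in a picture, given as the dict that the camera call returned (one of the last four; its "shot" number tells which), for a name from the list of things; names that differ only in an ending like _2 or _b are one class to them, and where a whole thing is asked for, a point or a joint stands for the part that bears it (a point fixed in the world has none). Each returns a list of dicts, best first, with "confidence" (0 to 1); they miss things now and then, are a little off and sometimes report something else, mostly with a low value. They report only what shows in the picture. A call takes as long as a camera call.
- silhouettes(picture, thing): "mask" (400x640 bool, what is visible of it) and "bbox" ([left, top, width, height] in pixels, round what is visible of it).
The state is a dict: "clock": time; "joint_pos": joint angles; "qvel": joint speeds; "tau": joint torques, N m; "tool_pos": TCP position; "orientation": TCP orientation; "force": force on the tool from outside, world axes, zero at the start; "moment": the same for the moment, N m; "opening": finger opening in m.
Only numpy, scipy, OpenCV 4.12 (cv2) and the standard library are available. Lean on these libraries where they do the work, as an engineer would, in place of code of your own. Each camera call takes 0.05 s, during which the arm holds its last target.

### The job

One patient's gas supply is no longer needed: push the sliding cover of the white manifold box all the way back, away from you, to uncover its two valve handles, and push the handle that carries the round tag fully shut, a quarter turn to the left as far as it goes. Then push the cover fully closed again so that nobody can knock the handles. Only push with the fingertips, without pinching or lifting anything, and leave the handle without a tag and the things around the box as they are.

Things in the scene. Friction and masses are not known exactly. Their poses are not given: they have to be found in the camera images.
- valve_box: White sheet-steel gas manifold box fixed on the trolley, 165 mm deep (its x), 266 mm wide (its y), 88 mm high with its side rails. Origin: centre of its underside, on the trolley top; x points to its back (away from the robot), y to its left, z up. Walls 4 mm; inside, clear width 258 mm. Two outlet couplings, each in line with one valve, stick 23 mm out of the front wall, with a round gauge between them; an inlet nipple sticks 24 mm out of the right-hand wall near the back.
- cover (a joint): Flat bare-metal cover of the box, 165 x 254 x 3 mm with a 10 mm lip folded down over the front wall, its top 84 mm above the trolley, held in rails at the left and right edges so that it slides only along the box's x. 0 = closed, grows as it is pushed back (box +x), 0.125 m = stop, where it overhangs the back of the box. Slides against about 3 N of friction and stays where it is left.
- cover_bar (a point): Centre of the upright finger bar on the cover: 100 mm long (box y), 8 mm thick (box x), 18 mm high, from 84 to 102 mm above the trolley. Push its front face to open, its back face to close. Moves with the cover.
- tagged_valve_lever (a joint): Turn of the valve lever that carries a round metal tag (disc 30 mm across, 3 mm thick, 62.5 to 65.5 mm above the trolley, wider than the lever). 0 = open: the lever points to the box's front (-x), along its pipe; it turns clockwise seen from above, tip to the box's left (+y), to the stop at 1.571 = shut, across its pipe. Needs about 0.25 N m (about 6 N on the tag) and stays where it is left.
- tagged_valve_pivot (a point): On the upright turning axis of the tagged valve, 57.5 mm above the trolley (half-way up its grip). Which of the two places (55 mm left or right of the box's middle) it has varies.
- tagged_valve_grip (a point): In the tagged lever's black grip under the middle of the tag, 43 mm from the pivot, half-way up the grip. Grip 44 mm long, 18 mm wide, from 52.5 to 62.5 mm above the trolley; its end is 60 mm from the pivot. With the lever open there is at least 50 mm of free room on the side from which it is pushed (box -y).
- plain_valve_lever (a joint): Turn of the other valve lever: same lever and same directions, without a tag. Must stay as it is.
- plain_valve_grip (a point): In the plain lever's grip, 43 mm from its pivot, half-way up the grip.
- plain_valve_pivot (a point): On the turning axis of the plain valve, 57.5 mm above the trolley, 110 mm beside the tagged one.
- cotton_buds: Bystander: round tub of cotton buds, 77 mm across, 80 mm high, left of the box. Origin: centre of its underside.
- specimen_cup: Bystander: specimen cup with a screw lid, 46 mm across, 59 mm high, left of the box. Origin: centre of its underside.
- tape_roll: Bystander: roll of black tape lying flat, 59 mm across, 19 mm high, left of the box. Origin: centre of its underside.
- antiseptic_bottle: Bystander: green pump bottle, 41 x 61 x 99 mm, right of the box at the back. Origin: centre of its underside.
- tube_stand: Bystander: fixed blue test-tube rack with tubes, 154 mm (world x) by 78 mm, right of the box; tube caps reach 127 mm above the trolley. Origin: centre of its underside.

How it is judged:
By the outcome, as a careful person would: the job done as asked, in the order asked, and still so for the second after the job is handed in, with the robot touching nothing.
It also fails if it takes over 53 s, if anything falls off the work surface, if the arm or the gripper's body presses on something with over 40 N, if the wrist force passes 120 N, or if a joint passes its speed limit or range.

## Working session

There is one attempt and no reset: what is moved stays moved. The work goes in short steps, Python scripts to look and compute and a shell command to move; the robot and the scene stay as the last step left them, time stands still between calls to the robot, and variables do not carry over. Pictures are saved under pics/ and viewed, and the job is handed in when it is done.

```bash
ls; mkdir -p pics; python3 - <<'E'
from plant import ctrl,snapshot,silhouettes
import cv2
o=ctrl.get_obs();print(o, ctrl.tcp_to_grasp)
for n in("scene","top","wrist"):
    s=snapshot(n);cv2.imwrite(f"pics/{n}0.png",s["image"][:,:,::-1])
    print(n,{k:v for k,v in s.items() if k!="image"})
E
```

```text
pics
{'clock': 0.0, 'joint_pos': array([-5.12729386e+01,  2.05901971e+01,  6.34161589e-01, -2.08714334e-02,
       -7.01355589e+01, -1.65087471e+01]), 'qvel': array([-0.07386967,  0.04477235,  0.04845244,  0.07327997,  0.00053898,
       -0.09455404]), 'tau': array([-1.66404584e-04, -5.82722425e+01,  2.93034464e+01,  6.99691951e+00,
        6.51130467e-03, -1.88996282e-04]), 'tool_pos': array([ 0.25504299, -0.62439971,  0.20523727]), 'orientation': array([-8.99066055e+01,  7.21849615e-03,  2.22112125e+01]), 'force': array([ 0.63457734,  0.05429554, -0.12765725]), 'moment': array([-0.000552  ,  0.00779434,  0.05180157]), 'opening': 0.08779734061038605} 0.0188
scene {'camera_matrix': array([[501.94457334,   0.        , 311.88114115],
       [  0.        , 501.94457334, 208.30434368],
       [  0.        ,   0.        ,   1.        ]]), 'dist_coeffs': array([-0.11230122,  0.        ,  0.        ,  0.        ,  0.        ]), 'eye': array([-0.39465523, -0.40183185,  0.51209972]), 'orientation': array([-1.12803259e+02, -2.18529444e-02, -6.42402814e+01]), 'shot': 1}
top {'camera_matrix': ar
[... 298 characters left out ...]
entation': array([-167.1193538 ,   -0.18207111,  -87.9840421 ]), 'shot': 2}
wrist {'camera_matrix': array([[280.39075961,   0.        , 323.14783287],
       [  0.        , 280.39075961, 198.40507381],
       [  0.        ,   0.        ,   1.        ]]), 'dist_coeffs': array([0.00791321, 0.        , 0.        , 0.        , 0.        ]), 'mount': array([[-6.12440535e-04,  9.53228139e-01,  3.02251121e-01,
        -8.19451687e-02],
       [ 1.35334876e-03, -3.02250111e-01,  9.53227695e-01,
        -1.77641989e-01],
       [ 9.99998897e-01,  9.92846462e-04, -1.10493990e-03,
        -3.12153644e-04],
       [ 0.00000000e+00,  0.00000000e+00,  0.00000000e+00,
         1.00000000e+00]]), 'shot': 3}
```

View pics/scene0.png

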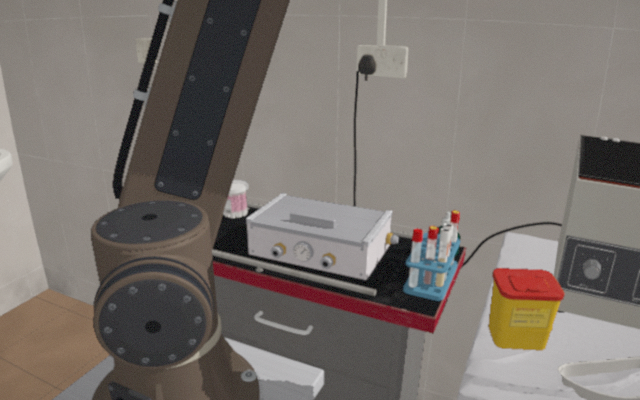

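View pics/top0.png

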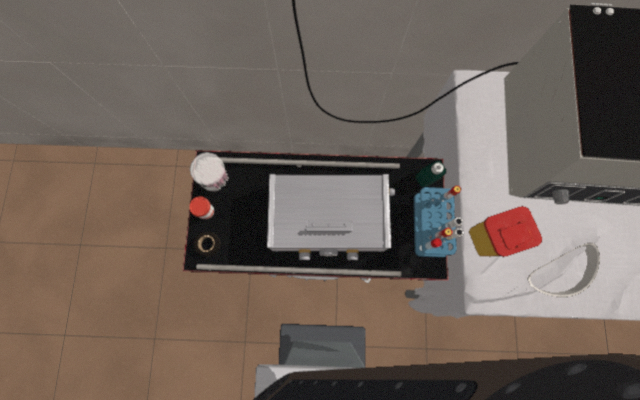

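The top picture shows the box at about (329,213), the bar at (326,229), the rack on the right at (436,222), and the three left-hand bystanders at x≈205. Next I'll measure the box corners and bar.

```bash
cat > h.py <<'E'
import numpy as np,cv2
from scipy.spatial.transform import Rotation as R
from plant import ctrl,snapshot,silhouettes
def cam(s,o=None):
    if "mount" in s:
        o=o or ctrl.get_obs();M=s["mount"];Rt=R.from_euler("xyz",o["orientation"],degrees=True).as_matrix()
        return Rt@M[:3,:3],o["tool_pos"]+Rt@M[:3,3]
    return R.from_euler("xyz",s["orientation"],degrees=True).as_matrix(),s["eye"]
def back(s,px,z,o=None):
    Rc,e=cam(s,o);u=cv2.undistortPoints(np.array(px,float).reshape(-1,1,2),s["camera_matrix"],s["dist_coeffs"])[:,0]
    d=np.c_[u,np.ones(len(u))]@Rc.T
    return e+d*((z-e[2])/d[:,2])[:,None]
def proj(s,P,o=None):
    Rc,e=cam(s,o);q=(np.array(P,float).reshape(-1,3)-e)@Rc
    return cv2.projectPoints(q,np.zeros(3),np.zeros(3),s["camera_matrix"],s["dist_coeffs"])[0][:,0]
def save(s,n,crop=None,k=1):
    im=s["image"][:,:,::-1]
    if crop: a,b,c,d=crop; im=im[b:d,a:c]
    cv2.imwrite(f"pics/{n}.png",cv2.resize(im,None,fx=k,fy=k,interpolation=cv2.INTER_CUBIC))
E
python3 - <<'E'
from h import *
s=snapshot("top");save(s,"top1",(180,140,480,290),2.6)
for n in ("valve_box","cover","cover_bar","cotton_buds","specimen_cup","tape_roll","antiseptic_bottle","tube_stand"):
    for d in silhouettes(s,n)[:2]:
        m=d["mask"];c=cv2.minAreaRect(np.argwhere(m)[:,::-1].astype(np.float32))
        z={"valve_box":.088,"cover":.084,"cover_bar":.102}.get(n,.05)
        print(n,round(d["confidence"],2),d["bbox"],m.sum(),np.round(back(s,cv2.boxPoints(c),z)[:,:2],3).tolist())
E
```

```text
valve_box 0.93 [267.8, 173.0, 126.5, 86.6] 9590 [[0.57, 0.151], [0.585, -0.138], [0.391, -0.139], [0.377, 0.136]]
cover 0.89 [272.5, 175.1, 111.7, 75.6] 8073 [[0.572, 0.136], [0.581, -0.119], [0.413, -0.118], [0.404, 0.126]]
cover_bar 0.77 [272.2, 172.0, 113.5, 76.2] 8183 [[0.567, 0.134], [0.576, -0.115], [0.411, -0.115], [0.403, 0.124]]
cotton_buds 0.71 [196.3, 230.0, 20.5, 27.0] 402 [[0.44, 0.31], [0.442, 0.255], [0.388, 0.25], [0.386, 0.304]]
cotton_buds 0.68 [190.9, 153.3, 40.3, 36.8] 1011 [[0.588, 0.351], [0.648, 0.302], [0.583, 0.233], [0.526, 0.282]]
specimen_cup 0.79 [191.5, 197.1, 22.2, 20.9] 365 [[0.522, 0.328], [0.523, 0.279], [0.474, 0.275], [0.472, 0.323]]
tape_roll 0.54 [195.1, 228.3, 23.1, 29.8] 381 [[0.442, 0.311], [0.444, 0.258], [0.387, 0.253], [0.386, 0.304]]
antiseptic_bottle 0.6 [416.5, 160.4, 30.9, 26.2] 500 [[0.596, -0.191], [0.638, -0.254], [0.601, -0.275], [0.559, -0.213]]
antiseptic_bottle 0.32 [272.9, 174.9, 113.7, 73.8] 7989 [[0.41, 0.128], [0.579, 0.138], [0.589, -0.125], [0.419, -0.124]]
tube_stand 0.58 [413.2, 186.8, 53.1, 70.3] 2891 [[0.565, -0.192], [0.571, -0.304], [0.406, -0.299], [0.4, -0.192]]
```

View pics/top1.png

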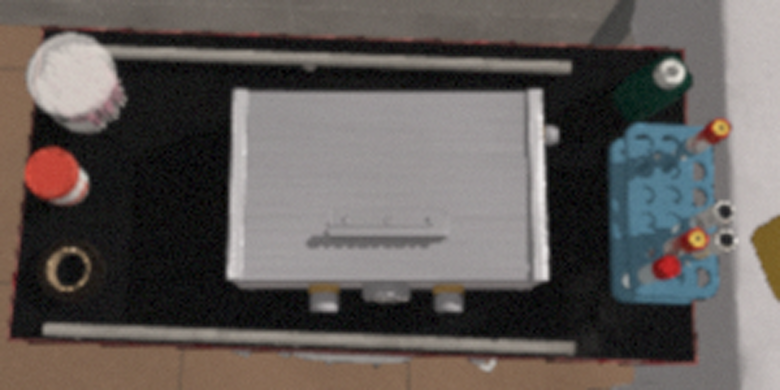

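```bash
python3 - <<'E'
from h import *
from scipy.optimize import least_squares
s=snapshot("top")
c=np.array([[233,89],[544,90],[548,282],[229,279]],float);p=(c+.5)/2.6-.5+[180,140]
w=back(s,p,.088)[:,:2];print(w)
m=np.array([[.0825,.133],[.0825,-.133],[-.0825,-.133],[-.0825,.133]])
f=lambda v:(m@np.array([[np.cos(v[2]),-np.sin(v[2])],[np.sin(v[2]),np.cos(v[2])]]).T+v[:2]-w).ravel()
r=least_squares(f,[.49,0,0]);print(r.x,np.degrees(r.x[2]),r.fun)
b=(np.array([[329,212],[446,213],[446,236],[327,234]])+.5)/2.6-.5+[180,140]
print("bar top z.102",back(s,b,.102)[:,:2])
# scene camera refine
s2=snapshot("scene");save(s2,"scene1",(220,170,480,310),3)
T=lambda P:np.c_[np.array(P)[:,:2]@np.array([[np.cos(r.x[2]),-np.sin(r.x[2])],[np.sin(r.x[2]),np.cos(r.x[2])]]).T+r.x[:2],np.array(P)[:,2]]
im=s2["image"][:,:,::-1].copy()
for q in proj(s2,T([[a,b,.088] for a,b in m]+[[a,b,0] for a,b in m[2:]])): cv2.circle(im,tuple(np.round(q).astype(int)),1,(0,0,255),-1)
cv2.imwrite("pics/scene1.png",cv2.resize(im[170:310,220:480],None,fx=3,fy=3))
E
```

```text
[[ 0.57291075  0.14401703]
 [ 0.58179886 -0.12681994]
 [ 0.41492222 -0.12910262]
 [ 0.40797857  0.13682897]]
[0.4944026  0.00623086 0.02922246] 1.6743238863916117 [ 7.05935335e-05 -2.43244648e-03 -1.04545170e-03  2.51809597e-03
  9.01639418e-04 -2.02430208e-05  7.32187477e-05 -6.54064637e-05]
bar top z.102 [[ 0.46511388  0.05542106]
 [ 0.46774917 -0.04193882]
 [ 0.44845903 -0.0422434 ]
 [ 0.44661552  0.05629899]]
```

View pics/scene1.png

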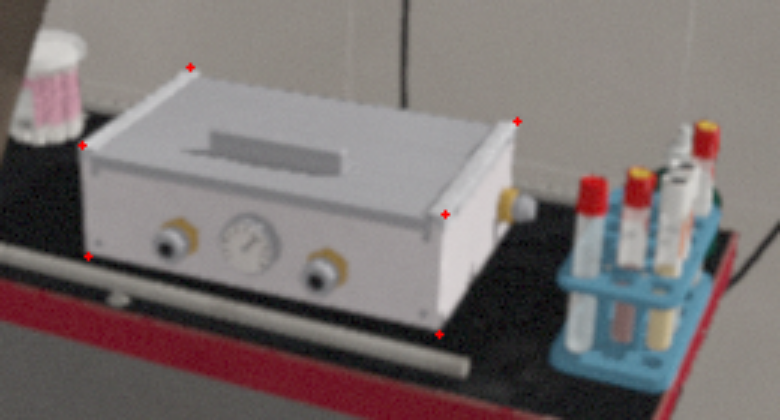

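```bash
python3 -m pendant '[[[0,0,0,0,6.8,0,0],[0,0,0,0,6.8,0,0],[0,0,0,0,6.9,0,0],[1.2,0,3.9,0,0,0,0],[1.2,0,3.9,0,0,0,0],[1.2,0,3.9,0,0,0,0],[1.2,0,3.9,0,0,0,0],[1.2,0,3.9,0,0,0,0],[1.2,0,3.9,0,0,0,0],[1.2,0,3.9,0,0,0,0],[1.2,0,3.9,0,0,0,0],[1.2,0,3.9,0,0,0,0]]]'
```

```text
clock: 1.7
tool_pos: [0.3527, -0.2691, 0.2065]
orientation: [-90.0, -0.1, 1.7]
force: [2.1, -0.0, -0.3]
opening: 0.0135
```

```bash
python3 -m pendant '[[[1.2,0,3.9,0,0,0,0],[1.2,0,3.9,0,0,0,0],[1.2,0,3.9,0,0,0,0],[1.2,0,3.9,0,0,0,0],[1.2,0,3.9,0,0,0,0],[1.2,0,3.9,0,0,0,0],[1.2,0,3.9,0,0,0,0],[0,3,0,0,0,0,0],[0,3,0,0,0,0,0],[0,0,0,0,0,0,0]]]'; python3 - <<'E'
from h import *
o=ctrl.get_obs();s=snapshot("wrist");save(s,"w1");print(o["tool_pos"])
E
```

```text
clock: 2.53
tool_pos: [0.4251, 0.0046, 0.1418]
orientation: [-90.1, 0.4, 1.8]
force: [-1.8, -0.8, -1.2]
opening: 0.0007
[0.42509635 0.00463075 0.14183457]
```

View pics/w1.png

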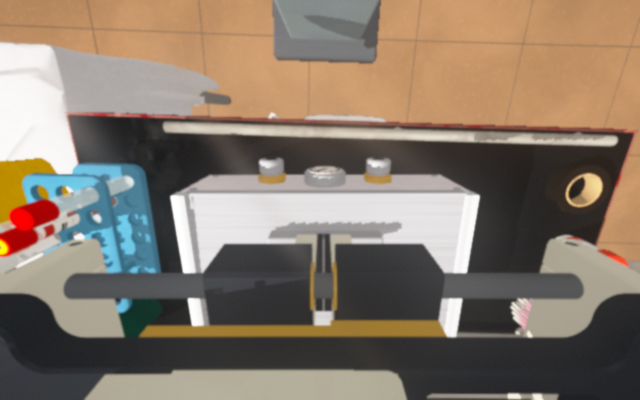

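```bash
python3 - <<'E'
from h import *
o=ctrl.get_obs();s=snapshot("wrist")
t=np.radians(1.67);A=np.array([[np.cos(t),-np.sin(t)],[np.sin(t),np.cos(t)]])
W=lambda P:np.c_[np.array(P)[:,:2]@A.T+[.4944,.0062],np.array(P)[:,2]]
print(proj(s,o["tool_pos"][None],o), proj(s,W([[x,y,z] for x in(-.036,-.028) for y in (-.05,.05) for z in(.084,.102)]),o))
save(s,"w2",(220,160,440,300),3.6)
im=s["image"][:,:,::-1].copy()
E
```

```text
[[323.61913593 233.42975156]] [[270.02664802 237.61923526]
 [266.20971718 246.54312269]
 [377.36549226 238.00229558]
 [381.11619909 246.96341107]
 [270.48457787 245.38625736]
 [266.73542005 254.76732537]
 [376.85956539 245.77410619]
 [380.53972177 255.19290486]]
```

View pics/w2.png

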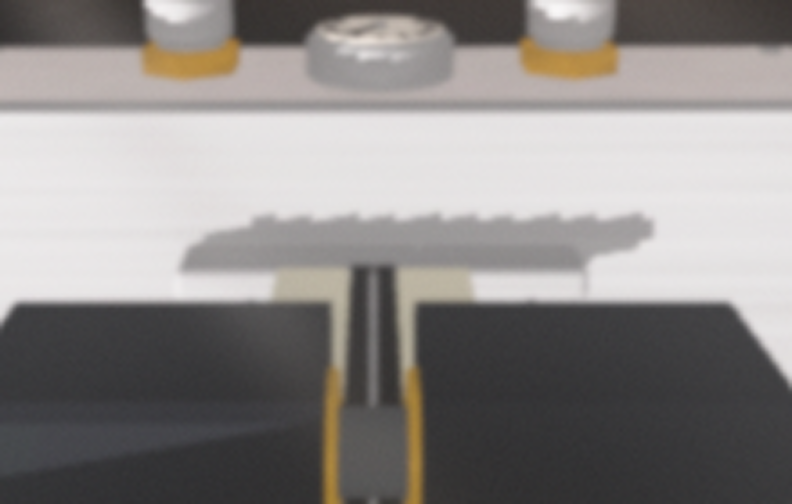

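```bash
python3 - <<'E'
from h import *
o=ctrl.get_obs();s=snapshot("wrist");print(o["tool_pos"])
c=lambda p:(np.array(p)+.5)/3.6-.5+[220,160]
print(back(s,c([[185,244],[585,244]]),.084,o),back(s,c([[180,271],[588,271]]),.102,o),back(s,c([[100,107],[700,107]]),.084,o))
s=snapshot("top");save(s,"top2",(260,165,400,265),5.5)
E
```

```text
[0.42803589 0.00424227 0.14634279]
[[ 0.45210538 -0.04394581  0.084     ]
 [ 0.44876489  0.05910782  0.084     ]] [[ 0.45128139 -0.04188422  0.102     ]
 [ 0.44809229  0.05620118  0.102     ]] [[ 0.41604329 -0.06402063  0.084     ]
 [ 0.41131988  0.0839456   0.084     ]]
```

View pics/top2.png

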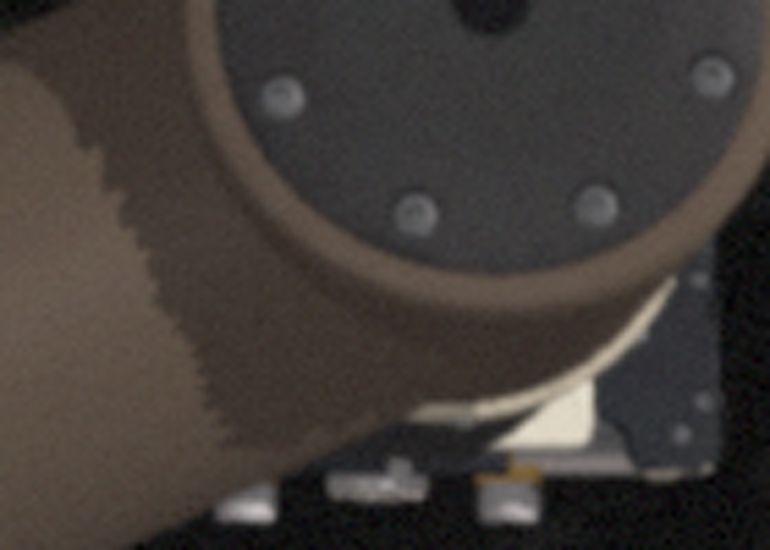

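```bash
python3 -m pendant '[[[0,2.8,0,0,0,0,0],[0,2.8,0,0,0,0,0],[0,0,0,0,0,0,0],[0.6,0,0,0,0,0,0],[0.6,0,0,0,0,0,0],[1.2,0,0,0,0,0,0],[1.2,0,0,0,0,0,0],[1.2,0,0,0,0,0,0],[1.2,0,0,0,0,0,0],[1.2,0,0,0,0,0,0]]]'
```

```text
clock: 3.57
tool_pos: [0.5021, 0.0068, 0.0903]
orientation: [-90.0, -0.0, 1.7]
force: [-1.0, -0.4, -0.1]
opening: 0.0007
```

```bash
python3 -m pendant '[[[1.2,0,0,0,0,0,0],[1.2,0,0,0,0,0,0],[1.2,0,0,0,0,0,0],[1.0,0,0,0,0,0,0],[0.6,0,0,0,0,0,0],[0.4,0,0,0,0,0,0],[0.2,0,0,0,0,0,0]]]'
```

```text
clock: 4.15
tool_pos: [0.5587, 0.0085, 0.0899]
orientation: [-90.0, 0.0, 1.7]
force: [0.2, 0.6, -0.2]
opening: 0.0004
```

```bash
python3 - <<'E'
from h import *
o=ctrl.get_obs();s=snapshot("wrist");print(o["tool_pos"],o["force"]);save(s,"w3")
E
```

```text
[0.55872734 0.0084634  0.08991637] [ 0.24558249  0.61027002 -0.18450495]
```

View pics/w3.png

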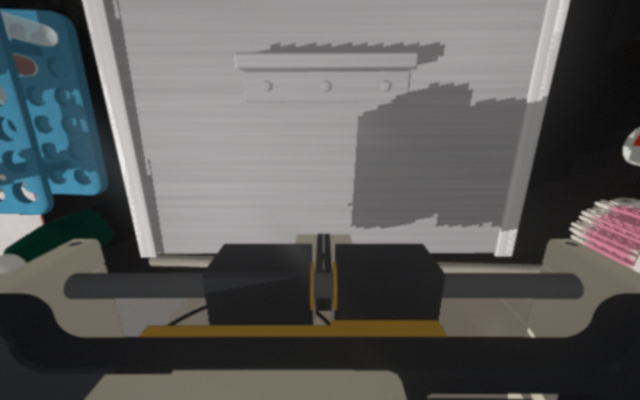

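```bash
python3 - <<'E'
from h import *
o=ctrl.get_obs();s=snapshot("wrist");save(s,"w4",(220,20,440,140),3.6)
print(proj(s,o["tool_pos"][None],o),back(s,[[325,68],[325,54],[237,54],[416,54]],.102,o),back(s,[[325,68],[325,54]],.084,o), back(s,[[325,257]],.088,o),back(s,[[325,257]],.084,o))
sc=snapshot("scene");save(sc,"scene2",(220,150,480,310),3)
E
```

```text
[[323.61930593 233.43686942]] [[ 0.45567783  0.00601924  0.102     ]
 [ 0.44889905  0.00579826  0.102     ]
 [ 0.45036455 -0.04096151  0.102     ]
 [ 0.44749732  0.05410035  0.102     ]] [[0.4533699  0.00602562 0.084     ]
 [0.44585438 0.00578063 0.084     ]] [[0.5780521  0.01006674 0.088     ]] [[0.5803044  0.01015818 0.084     ]]
```

View pics/w4.png

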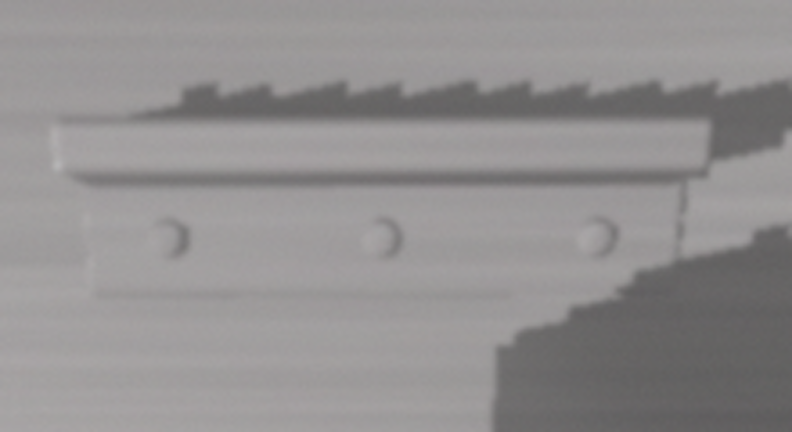

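View pics/scene2.png

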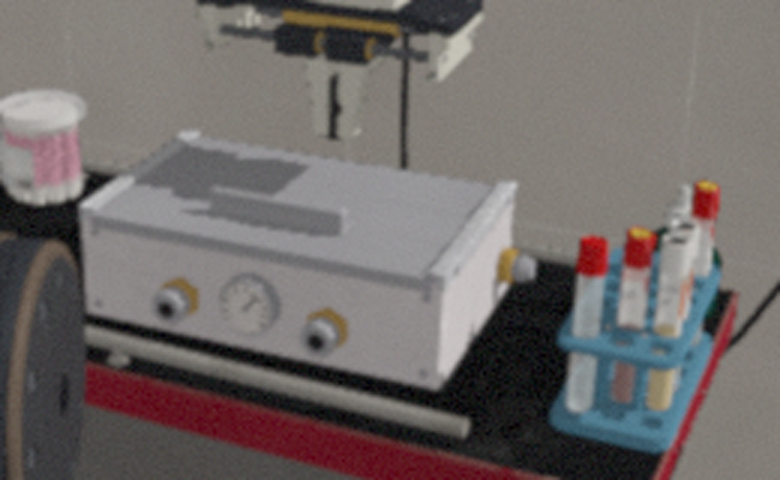

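```bash
python3 - <<'E'
from h import *
o=ctrl.get_obs();s=snapshot("scene");print(o)
p=o["tool_pos"]
for dz in (0,.02,.04): print(proj(s,[p+[0,0,dz]]))
print(proj(s,[[.4500,.056,.102],[.4520,-.042,.102]]))
s=snapshot("top");save(s,"top3",(180,100,480,290),2.6);print(proj(s,[p]))
E
```

```text
{'clock': 4.3, 'joint_pos': array([ 2.09634014e+01,  1.56392927e+01, -2.30103238e+01, -8.04953713e-03,
       -5.13669546e+01, -1.09244092e+02]), 'qvel': array([ 0.11563546, -0.39471212, -0.43123718, -0.09364057,  0.06632722,
       -0.02906742]), 'tau': array([-5.75009943e-02, -4.60061824e+01,  2.45325941e+01,  5.80751449e+00,
       -6.83356868e-02,  1.28457180e-02]), 'tool_pos': array([0.55802339, 0.00844778, 0.09012127]), 'orientation': array([-8.99995266e+01,  1.77174054e-02,  1.71428327e+00]), 'force': array([ 0.21413761, -0.67814177,  0.38614381]), 'moment': array([-0.09415748,  0.02747624,  0.0297314 ]), 'opening': 0.0002566567968619777}
[[331.7795853  202.63988632]]
[[331.92032238 194.27422697]]
[[332.06172738 185.79376191]]
[[290.04734047 211.23071445]
 [333.6913029  219.2409576 ]]
[[328.99204556 182.08817506]]
```

View pics/top3.png

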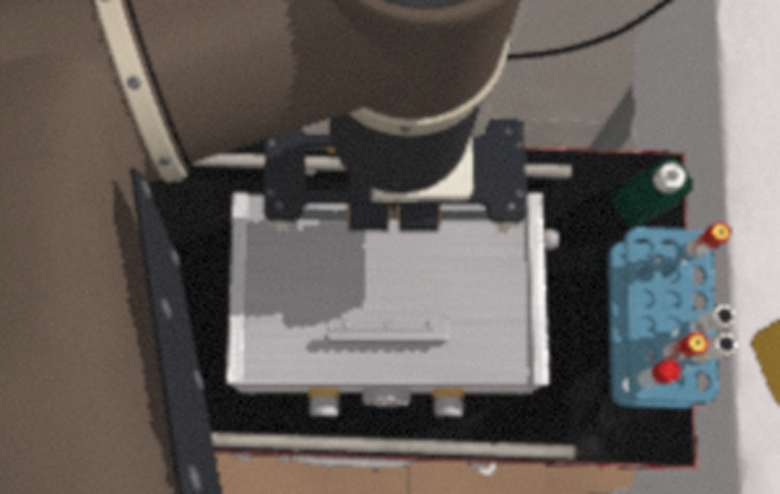

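```bash
python3 - <<'E'
from h import *
o=ctrl.get_obs();s=snapshot("wrist");save(s,"w5",(90,150,310,290),3.6);save(s,"w6",(350,150,570,290),3.6)
for x in(-.0095,0,.0095):
  for up in (0,.017,.03):
    Rt=R.from_euler("xyz",o["orientation"],degrees=True).as_matrix()
    print(x,up,proj(s,[o["tool_pos"]+Rt@np.array([x,-up,0])],o))
for dz in(0,.01,.02):
  q=dict(o);q["tool_pos"]=o["tool_pos"]+[0,0,dz]
  w=back(s,[[140,257],[513,257]],.088,q);b=back(s,[[235,54],[417.5,54]],.102,q)
  print(dz,w,np.linalg.norm(w[0]-w[1]),np.linalg.norm(b[0]-b[1]))
E
```

```text
-0.0095 0 [[323.63522948 220.68453132]]
-0.0095 0.017 [[323.63595964 230.99539711]]
-0.0095 0.03 [[323.63662515 240.26821588]]
0 0 [[323.61961772 233.43742371]]
0 0.017 [[323.61892721 244.74615851]]
0 0.03 [[323.61831812 254.89103908]]
0.0095 0 [[323.604474   245.82113937]]
0.0095 0.017 [[323.60244972 258.06434691]]
0.0095 0.03 [[323.60064997 269.02116735]]
0 [[ 0.58150698 -0.12284633  0.088     ]
 [ 0.57304209  0.14488242  0.088     ]] 0.2678625324842114 0.09712970490714541
0.01 [[ 0.58736628 -0.13000497  0.088     ]
 [ 0.57843089  0.15260484  0.088     ]] 0.2827510285397145 0.1029839806818508
0.02 [[ 0.59322557 -0.1371636   0.088     ]
 [ 0.58381968  0.16032726  0.088     ]] 0.29763952459521764 0.10883825645655619
```

View pics/w5.png

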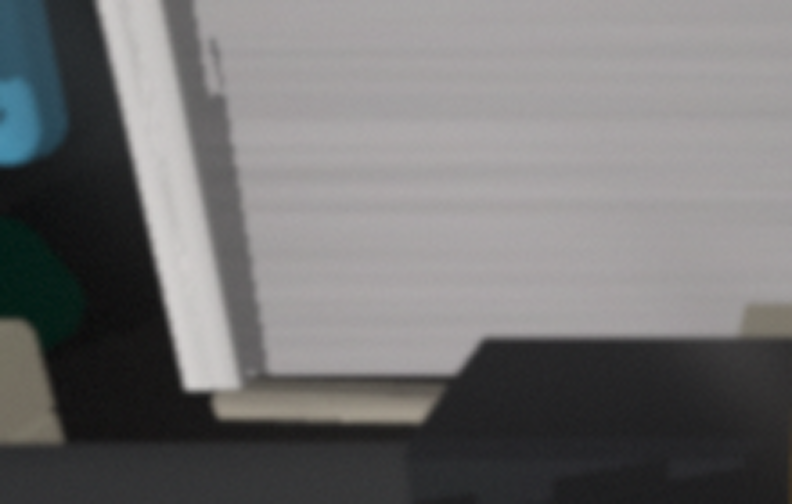

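View pics/w6.png

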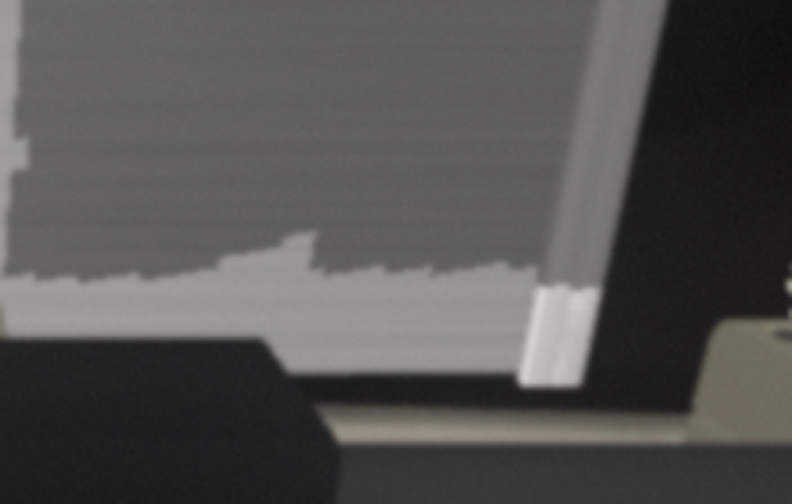

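```bash
python3 -m pendant '[[[0,-2,0,0,0,0,0],[-3.2,0,0,0,0,0,0],[-3.3,0,0,0,0,0,0],[-3.3,0,0,0,0,0,0],[-3.2,0,0,0,0,0,0],[0,0,0,0,0,0,0],[0,2,0,0,0,0,0],[0,1,0,0,0,0,0],[0,0.8,0,0,0,0,0],[0,0,0,0,0,0,0],[0,0,0,0,0,0,0]]]'; python3 - <<'E'
from h import *
o=ctrl.get_obs();print(o["tool_pos"],o["force"])
s=snapshot("scene");save(s,"scene3",(220,150,480,310),3)
E
```

```text
clock: 5.37
tool_pos: [0.4283, 0.0045, 0.0721]
orientation: [-90.0, 0.0, 1.7]
force: [0.0, 0.7, 0.4]
opening: 0.0005
[0.42830387 0.00450689 0.072146  ] [0.02525198 0.71356237 0.37709738]
```

View pics/scene3.png

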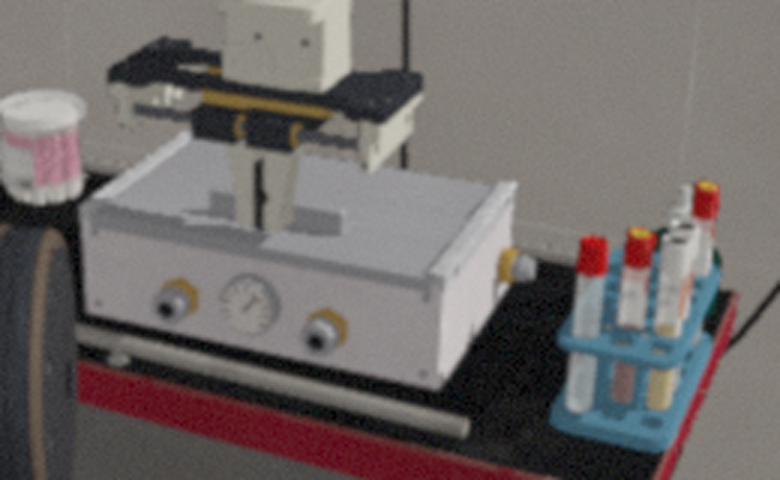

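```bash
python3 -m pendant '[[[0,0.4,0,0,0,0,0],[0.5,0,0,0,0,0,0],[0.6,0,0,0,0,0,0],[0.6,0,0,0,0,0,0],[0.6,0,0,0,0,0,0],[0.6,0,0,0,0,0,0],[0.6,0,0,0,0,0,0]]]'; python3 - <<'E'
from h import *
o=ctrl.get_obs();print(o["tool_pos"],o["force"])
s=snapshot("wrist");save(s,"w7")
E
```

```text
clock: 6.0
tool_pos: [0.464, 0.0056, 0.0681]
orientation: [-90.0, 0.0, 1.7]
force: [-3.1, 0.5, 1.8]
opening: 0.0003
[0.46403127 0.0056443  0.06813812] [-3.08527315  0.524023    1.79959341]
```

View pics/w7.png

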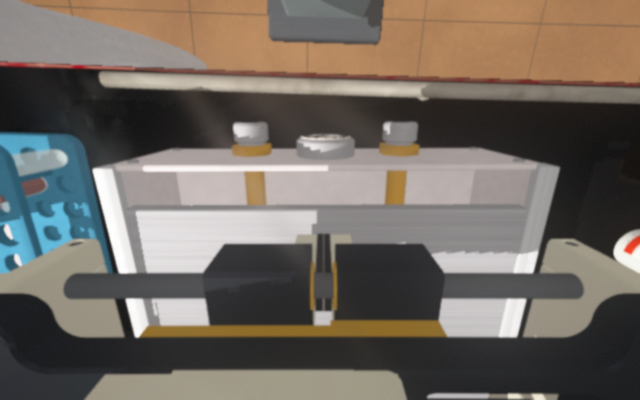

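```bash
python3 -m pendant '[[[1,0,0,0,0,0,0],[1.2,0,0,0,0,0,0],[1.2,0,0,0,0,0,0],[1.2,0,0,0,0,0,0],[1.2,0,0,0,0,0,0],[1.2,0,0,0,0,0,0],[1.2,0,0,0,0,0,0],[0.8,0,0,0,0,0,0],[0.4,0,0,0,0,0,0],[0.3,0,0,0,0,0,0],[0.3,0,0,0,0,0,0]]]'
```

```text
clock: 6.97
tool_pos: [0.5595, 0.0081, 0.0674]
orientation: [-90.0, 0.4, 1.7]
force: [-23.3, 6.6, 16.4]
opening: 0.0003
```

```bash
python3 -m pendant '[[[-1,0,0,0,0,0,0],[-2,0,0,0,0,0,0],[0,-3,0,0,0,0,0],[0,-4,0,0,0,0,0],[0,-3,0,0,0,0,0],[0,0,0,0,0,0,0],[0,0,0,0,0,0,0]]]'; python3 - <<'E'
from h import *
o=ctrl.get_obs();print(o["tool_pos"],o["force"])
s=snapshot("wrist");save(s,"w8")
for n in("tagged_valve_lever","plain_valve_lever","tagged_valve_grip","plain_valve_grip","cover_bar"):
  for d in silhouettes(s,n)[:2]: print(n,d["confidence"],d["bbox"])
s=snapshot("scene");save(s,"scene4",(220,150,480,310),3)
E
```

```text
clock: 7.55
tool_pos: [0.5351, 0.0083, 0.1708]
orientation: [-89.9, -0.4, 1.7]
force: [0.4, -0.5, -0.2]
opening: 0.0008
[0.53506351 0.00828558 0.17079769] [ 0.36520687 -0.46768726 -0.22808885]
tagged_valve_lever 0.97 [265.5, 106.7, 28.2, 67.5]
plain_valve_lever 0.77 [371.4, 101.6, 25.7, 72.1]
tagged_valve_grip 0.74 [263.3, 105.7, 28.4, 65.3]
plain_valve_grip 0.68 [367.5, 104.2, 29.4, 66.8]
cover_bar 0.63 [201.0, 194.7, 249.8, 130.0]
```

View pics/w8.png

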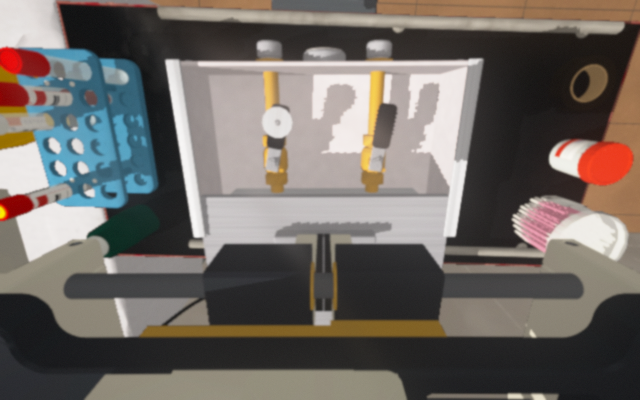

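View pics/scene4.png

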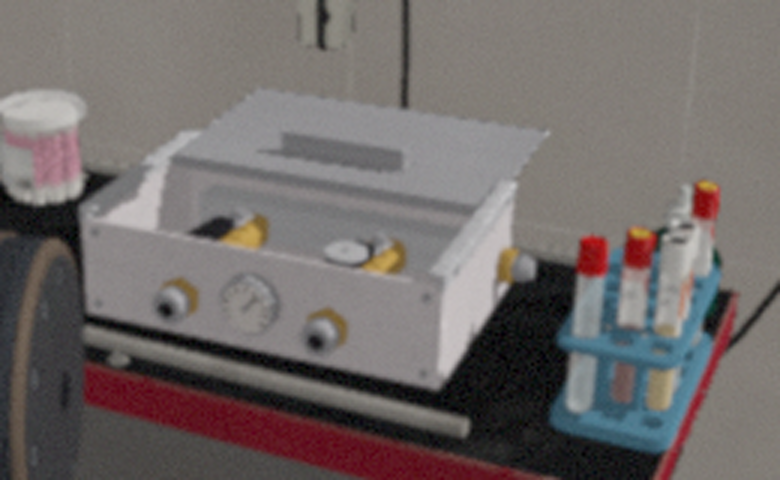

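```bash
cat >> h.py <<'E'
t0=np.radians(1.67);A0=np.array([[np.cos(t0),-np.sin(t0)],[np.sin(t0),np.cos(t0)]]);C0=np.array([.4944,.0062])
tobox=lambda P:np.c_[(np.array(P)[:,:2]-C0)@A0,np.array(P)[:,2]]
E
python3 - <<'E'
from h import *
o=ctrl.get_obs();s=snapshot("wrist");print(o["tool_pos"])
save(s,"w9",(170,50,490,210),2.5)
print("tag",tobox(back(s,[[277,123]],.0655,o)))
print("cover front",tobox(back(s,[[206,196],[446,196]],.084,o)))
print("front wall corners",tobox(back(s,[[168,60],[482,60]],.088,o)))
for n in("tagged_valve_lever","plain_valve_lever"):
  m=silhouettes(s,n)[0]["mask"];r=cv2.minAreaRect(np.argwhere(m)[:,::-1].astype(np.float32));print(n,tobox(back(s,cv2.boxPoints(r),.0625,o)))
E
```

```text
[0.53299952 0.0076422  0.16724951]
tag [[-0.03072111 -0.04478241  0.0655    ]]
cover front [[ 0.0372988  -0.11420386  0.084     ]
 [ 0.03680246  0.11912171  0.084     ]]
front wall corners [[-0.08186804 -0.12903767  0.088     ]
 [-0.08215071  0.13109126  0.088     ]]
tagged_valve_lever [[-0.04444052 -0.05704463  0.0625    ]
 [-0.04450222 -0.02925238  0.0625    ]
 [ 0.02004581 -0.03127144  0.0625    ]
 [ 0.02011053 -0.06109645  0.0625    ]]
plain_valve_lever [[ 0.01881728  0.04534656  0.0625    ]
 [-0.04715511  0.05438509  0.0625    ]
 [-0.0439024   0.07262266  0.0625    ]
 [ 0.02255398  0.06492849  0.0625    ]]
```

View pics/w9.png

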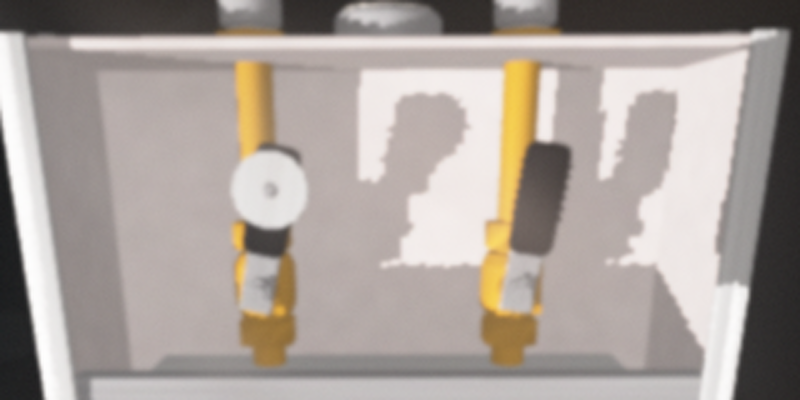

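```bash
python3 - <<'E'
from h import *
s=snapshot("scene")
save(s,"sc5",(300,170,420,230),6)
c=lambda p:(np.array(p)+.5)/3-.5+[220,150]
print(tobox(back(s,c([[210,188],[343,211]]),.102)),tobox(back(s,c([[282,133],[404,151]]),.102)))
# cover front edge (top) before/after
print(tobox(back(s,c([[100,212],[435,275]]),.084)),tobox(back(s,c([[178,155],[470,209]]),.084)))
E
```

```text
[[-0.04845701  0.04920973  0.102     ]
 [-0.046992   -0.04888997  0.102     ]] [[ 0.06782796  0.04643267  0.102     ]
 [ 0.07107875 -0.04983386  0.102     ]]
[[-0.08021861  0.11912801  0.084     ]
 [-0.07806312 -0.12457734  0.084     ]] [[ 0.03582932  0.11854804  0.084     ]
 [ 0.02986362 -0.11406054  0.084     ]]
```

View pics/sc5.png

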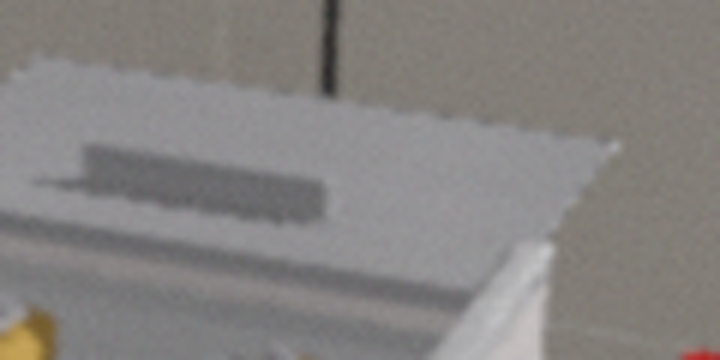

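```bash
python3 -m pendant '[[[0,4,0,0,0,0,0],[0,4,0,0,0,0,0],[0,1.6,0,0,0,0,0],[1,0,0,0,0,0,0],[1,0,0,0,0,0,0],[0.4,0,0,0,0,0,0],[0,0,0,0,0,0,0],[0.3,0,0,0,0,0,0]]]';  python3 -m pendant '[[[0.3,0,0,0,0,0,0],[0,0,0,0,0,0,0]]]'
```

```text
clock: 8.77
tool_pos: [0.5598, 0.0086, 0.073]
orientation: [-90.0, 0.1, 1.7]
force: [-12.9, 3.1, 9.4]
opening: 0.0005
clock: 8.93
tool_pos: [0.5596, 0.0082, 0.0725]
orientation: [-90.0, 0.4, 1.7]
force: [-15.2, 3.2, 9.8]
opening: 0.0004
```

```bash
python3 -m pendant '[[[0.3,0,0,0,0,0,0],[0,0,0,0,0,0,0]]]';  python3 -m pendant '[[[0.2,0,0,0,0,0,0],[0,0,0,0,0,0,0]]]'
```

```text
clock: 9.1
tool_pos: [0.5597, 0.008, 0.0722]
orientation: [-90.0, 0.6, 1.6]
force: [-24.0, 5.5, 16.0]
opening: 0.0002
clock: 9.27
tool_pos: [0.5597, 0.0078, 0.072]
orientation: [-90.1, 0.8, 1.6]
force: [-31.3, 5.9, 20.7]
opening: -0.0001
```

```bash
python3 -m pendant '[[[-1,0,0,0,0,0,0],[-0.5,-2,0,0,0,0,0],[0,-4,0,0,0,0,0],[0,-4,0,0,0,0,0],[2,-3,0,0,0,0,0],[4,0,0,0,0,0,0],[4,0,0,0,0,0,0],[2,0,0,0,0,0,0],[0,0,0,0,0,0,0],[0,0,0,0,0,0,0]]]'; python3 - <<'E'
from h import *
o=ctrl.get_obs();s=snapshot("wrist");print(o["tool_pos"],o["clock"]);save(s,"w10")
E
```

```text
clock: 10.1
tool_pos: [0.6743, 0.0119, 0.2022]
orientation: [-90.0, -0.0, 1.7]
force: [-0.1, -0.6, 0.3]
opening: 0.0003
[0.67431462 0.01188924 0.20224147] 10.1
```

View pics/w10.png

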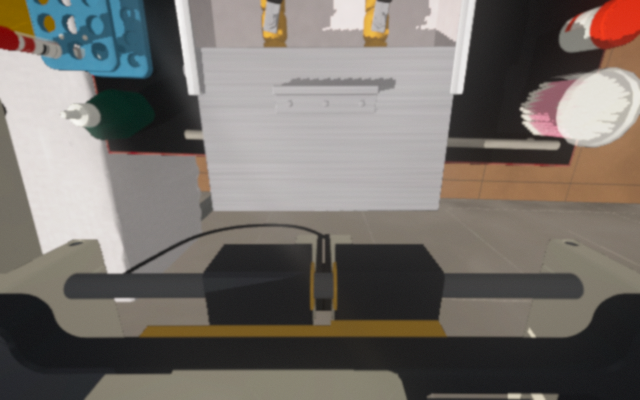

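```bash
python3 - <<'E'
from h import *
o=ctrl.get_obs();s=snapshot("wrist")
save(s,"w11",(170,30,480,230),2.5)
print("front",tobox(back(s,[[206,48],[452,47]],.084,o))[:,:2]);print("back",tobox(back(s,[[210,211],[440,211]],.084,o))[:,:2])
print("rail",tobox(back(s,[[190,95],[463,95]],.088,o))[:,:2]);print("bar front/back top",tobox(back(s,[[325,86],[325,92]],.102,o))[:,:2])
E
```

```text
front [[ 0.04261729 -0.11079828]
 [ 0.04162146  0.12118227]]
back [[ 0.20652975 -0.12714266]
 [ 0.20611099  0.13110623]]
rail [[ 0.08443165 -0.13016516]
 [ 0.08417587  0.1362345 ]]
bar front/back top [[0.07697787 0.0015813 ]
 [0.08214639 0.0015975 ]]
```

View pics/w11.png

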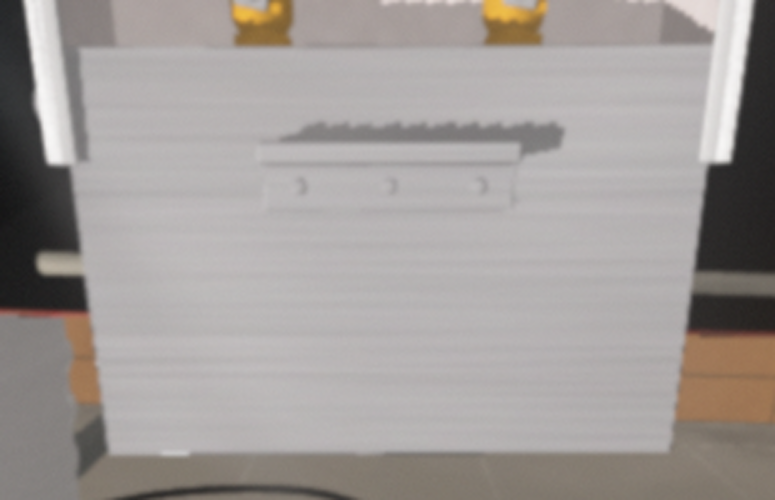

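The cover measures fully open, with its rear edge at box x = 0.2065 against a 0.2075 limit. The tagged lever is the right-hand one, with the tag at (277,123). Now I'll move beside it and turn the tool.

```bash
python3 -m pendant '[[[-3.7,0,-1.48,0,0,0,0],[-3.7,0,-1.48,0,0,0,0],[-3.7,0,-1.48,0,0,0,0],[-3.7,0,-1.48,0,0,0,0],[-3.7,0,-1.48,0,0,0,0],[-3.7,0,-1.48,0,0,0,0],[0,0,0,0,-6.9,0,0],[0,0,0,0,-6.9,0,0],[0,0,0,0,-6.9,0,0],[0,0,0,0,-6.9,0,0],[0,0,0,0,-6.9,0,0],[0,0,0,0,-6.9,0,0]]]'; python3 -m pendant '[[[0,0,0,0,-6.9,0,0],[0,0,0,0,-6.9,0,0],[0,0,0,0,-6.9,0,0],[0,0,0,0,-6.9,0,0],[0,0,0,0,-6.9,0,0],[0,3,0,0,0,0,0],[0,3,0,0,0,0,0],[0,0,0,0,0,0,0],[0,0,0,0,0,0,0]]]'; python3 - <<'E'
from h import *
o=ctrl.get_obs();s=snapshot("wrist");print(o["tool_pos"],o["orientation"],tobox(o["tool_pos"][None]),o["clock"]);save(s,"w12")
m=[d for d in silhouettes(s,"tagged_valve_lever")]
print([(d["confidence"],d["bbox"]) for d in m])
E
```

```text
clock: 11.2
tool_pos: [0.4534, -0.0835, 0.2031]
orientation: [-90.1, -0.1, 43.5]
force: [0.2, -0.8, -0.4]
opening: 0.0004
clock: 11.95
tool_pos: [0.4528, -0.0837, 0.1424]
orientation: [-89.9, 0.1, 77.6]
force: [-0.4, 0.2, 0.9]
opening: 0.0008
[ 0.4528046  -0.0837475   0.14239298] [-8.99197826e+01  5.99720582e-02  7.76426983e+01] [[-0.04419907 -0.08869708  0.14239298]] 11.95
[(0.65, [270.3, 227.6, 56.6, 14.6])]
```

View pics/w12.png

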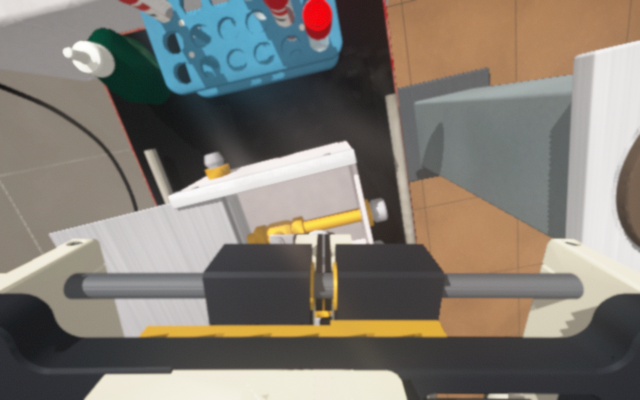

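```bash
python3 -m pendant '[[[0,3,-0.2,0,0,0,0],[0,3,0,0,0,0,0],[0,2,0,0,0,0,0],[0,0,0,0,0,0,0],[0,0,0,0,0,0,0]]]'; python3 - <<'E'
from h import *
o=ctrl.get_obs();print(tobox(o["tool_pos"][None]))
s=snapshot("scene");save(s,"sc6",(240,150,460,290),3.6)
s=snapshot("wrist");save(s,"w13",(200,140,440,280),3.2)
E
```

```text
clock: 12.47
tool_pos: [0.4566, -0.0839, 0.0632]
orientation: [-90.0, 0.0, 77.7]
force: [0.3, 0.2, 1.3]
opening: 0.0007
[[-0.04037524 -0.0889816   0.06323571]]
```

View pics/sc6.png

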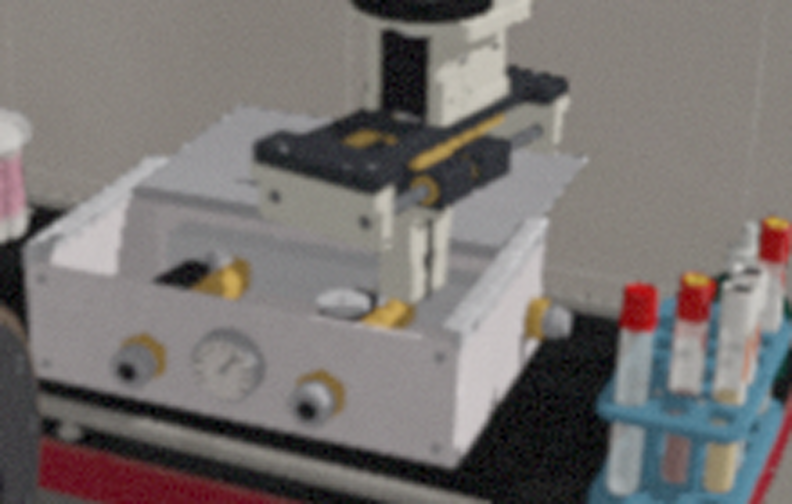

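View pics/w13.png

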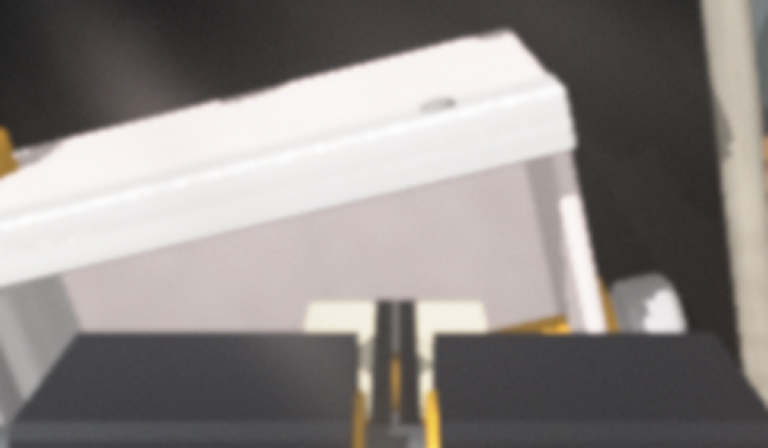

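```bash
python3 -m pendant '[[[0,1.5,0,0,0,0,0],[0,1.4,0,0,0,0,0],[0,0,0,0,0,0,0],[0,0,0,0,0,0,0]]]'; python3 - <<'E'
from h import *
o=ctrl.get_obs();print(tobox(o["tool_pos"][None]))
s=snapshot("scene");save(s,"sc7",(240,150,460,290),3.6)
E
```

```text
clock: 12.9
tool_pos: [0.4568, -0.0838, 0.0344]
orientation: [-90.1, -0.0, 77.6]
force: [0.5, -0.1, 0.7]
opening: 0.0004
[[-0.04024551 -0.08887945  0.03438172]]
```

View pics/sc7.png

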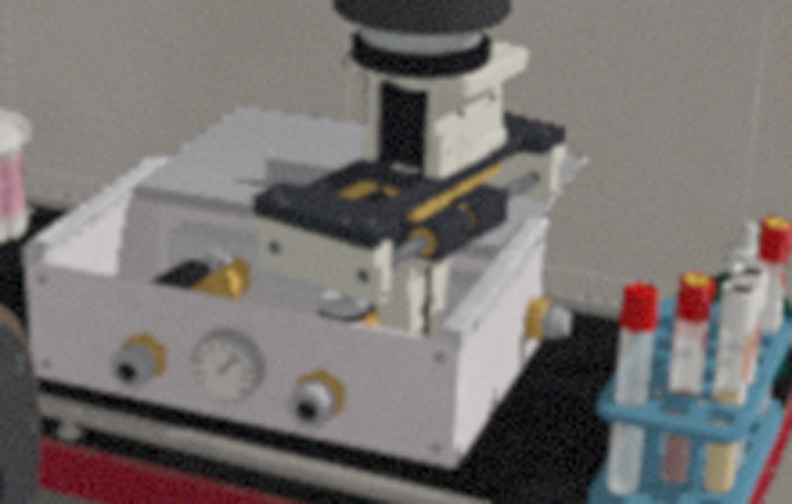

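```bash
python3 -m pendant '[[[0.9,0,0,0,0,0,0],[0.9,0,0.1,0,0,0,0],[0,0,0,0,0,0,0],[0.54,0,0.29,0,7,0,0],[0.54,0,0.29,0,7,0,0],[0.54,0,0.29,0,7,0,0]]]'; python3 -m pendant '[[[0.54,0,0.29,0,7,0,0],[0.54,0,0.29,0,7,0,0]]]'
```

```text
clock: 13.45
tool_pos: [0.4562, -0.0481, 0.0338]
orientation: [-90.0, 0.0, 56.3]
force: [-0.3, -6.7, 2.1]
opening: 0.0004
clock: 13.62
tool_pos: [0.457, -0.0362, 0.0336]
orientation: [-90.0, 0.1, 42.3]
force: [-2.5, -5.0, 4.4]
opening: 0.0002
```

```bash
python3 -m pendant '[[[0.54,0,0.29,0,7,0,0],[0.54,0,0.29,0,7,0,0],[0.54,0,0.29,0,7,0,0],[0.54,0,0.29,0,7,0,0]]]'; python3 -m pendant '[[[0.54,0,0.29,0,7,0,0],[0.44,0,0.24,0,5.6,0,0],[0,0,0,0,0,0,0]]]'; python3 - <<'E'
from h import *
o=ctrl.get_obs();print(tobox(o["tool_pos"][None]),o["force"])
E
```

```text
clock: 13.95
tool_pos: [0.4665, -0.0152, 0.0328]
orientation: [-90.0, 0.3, 14.2]
force: [-10.9, 1.1, 6.6]
opening: 0.0006
clock: 14.2
tool_pos: [0.4757, -0.0067, 0.0326]
orientation: [-90.0, 0.3, 1.6]
force: [-10.8, 9.3, 4.5]
opening: 0.0007
[[-0.01910415 -0.01234245  0.0326025 ]] [-10.79950445   9.25800953   4.54614488]
```

```bash
python3 -m pendant '[[[0.3,0,0,0,0,0,0],[0.3,0,0,0,0,0,0]]]'; python3 -m pendant '[[[0.3,0,0,0,0,0,0],[0,0,0,0,0,0,0]]]'
```

```text
clock: 14.37
tool_pos: [0.4803, -0.0059, 0.0324]
orientation: [-89.9, 0.4, 2.0]
force: [-17.5, 21.9, 7.2]
opening: -0.0001
clock: 14.53
tool_pos: [0.4831, -0.0077, 0.0323]
orientation: [-90.1, 0.5, 2.0]
force: [-10.3, -0.2, 4.5]
opening: 0.0003
```

```bash
python3 -m pendant '[[[0.3,0,0,0,0,0,0],[0,0,0,0,0,0,0]]]'; python3 -m pendant '[[[0.3,0,0,0,0,0,0],[0,0,0,0,0,0,0]]]'
```

```text
clock: 14.7
tool_pos: [0.4836, -0.0084, 0.0318]
orientation: [-90.1, 0.7, 1.9]
force: [-18.1, 3.2, 10.2]
opening: 0.0006
clock: 14.87
tool_pos: [0.484, -0.0086, 0.0314]
orientation: [-90.1, 0.9, 1.9]
force: [-26.7, 6.6, 17.7]
opening: 0.0005
```

```bash
python3 -m pendant '[[[-1.2,0,0,0,0,0,0],[-1.5,0,0,0,0,0,0],[0,-3,0,0,0,0,0],[0,-4,0,0,0,0,0],[0,-4,0,0,0,0,0],[3.5,-3,0,0,0,0,0],[4,0,0,0,0,0,0],[3,0,0,0,0,0,0],[0,0,0,0,0,0,0],[0,0,0,0,0,0,0]]]'; python3 - <<'E'
from h import *
o=ctrl.get_obs();s=snapshot("wrist");print(o["tool_pos"],o["orientation"]);save(s,"w14");save(s,"w15",(170,10,490,220),2.5)
for n in("tagged_valve_lever","plain_valve_lever"):
  for d in silhouettes(s,n)[:1]:
    r=cv2.minAreaRect(np.argwhere(d["mask"])[:,::-1].astype(np.float32));print(n,d["confidence"],tobox(back(s,cv2.boxPoints(r),.0625,o))[:,:2].round(4).tolist())
E
```

```text
clock: 15.7
tool_pos: [0.5689, -0.0041, 0.1698]
orientation: [-90.0, 0.1, 2.0]
force: [0.2, 0.2, -0.6]
opening: 0.0007
[ 0.56889925 -0.0040652   0.16980432] [-9.00106571e+01  5.08979932e-02  2.00872243e+00]
tagged_valve_lever 0.57 [[-0.0003, -0.0595], [-0.0007, 0.0059], [0.0283, 0.0067], [0.0287, -0.0608]]
plain_valve_lever 0.61 [[0.0176, 0.0401], [-0.0471, 0.0554], [-0.0423, 0.074], [0.0231, 0.06]]
```

View pics/w15.png

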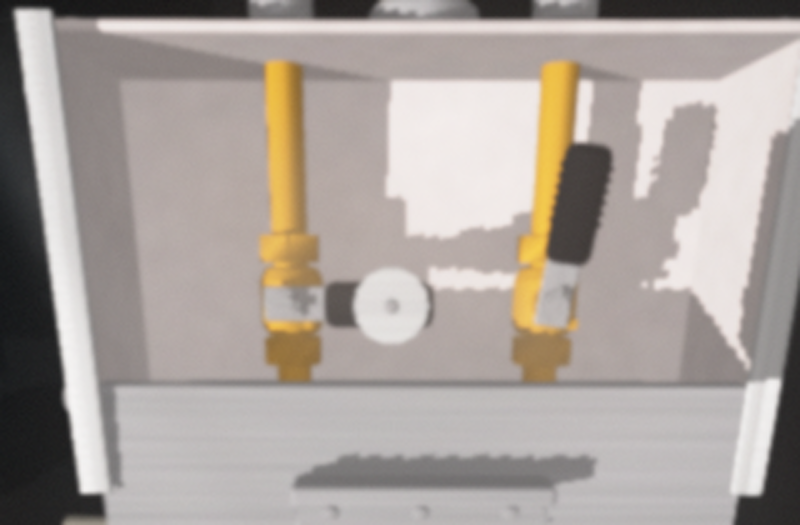

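The picture shows the tagged lever fully across its pipe, with the tag at crop (391,306) and the pivot at (293,303). The plain lever is unchanged. Now I'll close the cover from behind the bar.

```bash
python3 -m pendant '[[[2.2,0,0.6,0,0,0,0],[2.2,0,0.6,0,0,0,0],[0,0,0,0,0.3,0,0],[0,3.5,0,0,0,0,0],[0,3.5,0,0,0,0,0],[0,2.8,0,0,0,0,0],[0,0,0,0,0,0,0],[0,0,0,0,0,0,0]]]'; python3 - <<'E'
from h import *
o=ctrl.get_obs();print(tobox(o["tool_pos"][None]),o["force"])
s=snapshot("scene");save(s,"sc8",(240,130,460,290),3.6)
E
```

```text
clock: 16.52
tool_pos: [0.6103, 0.0087, 0.0719]
orientation: [-90.1, 0.2, 1.7]
force: [-0.4, -0.6, -0.1]
opening: 0.0002
[[ 0.11587848 -0.00086299  0.07193296]] [-0.35480745 -0.56255515 -0.09039388]
```

View pics/sc8.png

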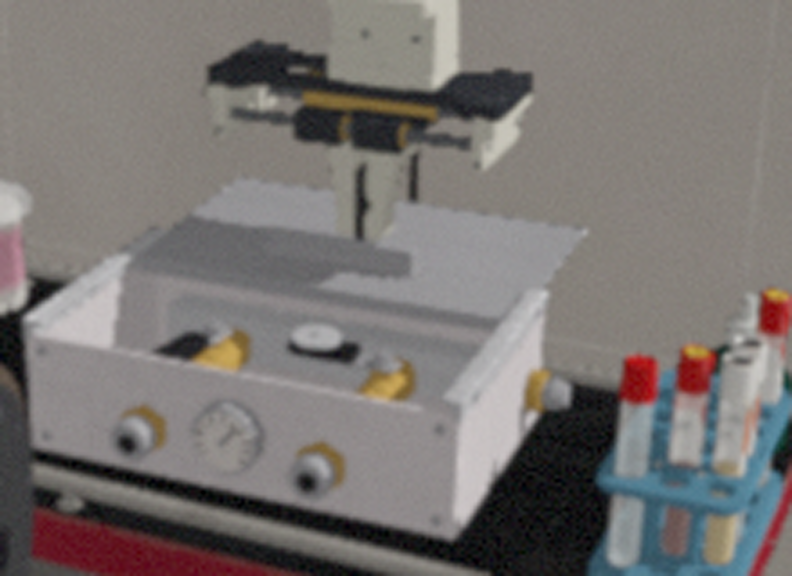

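```bash
python3 -m pendant '[[[0,0.2,0,0,0,0,0],[-1,0,0,0,0,0,0],[-0.8,0,0,0,0,0,0],[-0.8,0,0,0,0,0,0],[-0.8,0,0,0,0,0,0],[-0.8,0,0,0,0,0,0]]]'
```

```text
clock: 17.07
tool_pos: [0.5701, 0.0079, 0.0715]
orientation: [-90.0, -0.2, 1.8]
force: [4.4, -1.0, 2.4]
opening: 0.0006
```

Contact shows at about 4 N, so I'll keep pushing.

```bash
python3 -m pendant '[[[-1.2,0,0,0,0,0,0],[-1.2,0,0,0,0,0,0],[-1.2,0,0,0,0,0,0],[-1.2,0,0,0,0,0,0],[-1.2,0,0,0,0,0,0],[-1.2,0,0,0,0,0,0],[-1,0,0,0,0,0,0],[-0.7,0,0,0,0,0,0],[-0.4,0,0,0,0,0,0]]]'; python3 -m pendant '[[[-0.3,0,0,0,0,0,0],[-0.3,0,0,0,0,0,0]]]'
```

```text
clock: 17.82
tool_pos: [0.4761, 0.0051, 0.0708]
orientation: [-90.0, -0.1, 1.7]
force: [3.2, -1.3, 1.4]
opening: 0.0004
clock: 17.98
tool_pos: [0.4708, 0.005, 0.0704]
orientation: [-90.0, -0.0, 1.7]
force: [3.6, -0.7, 2.3]
opening: 0.0004
```

```bash
python3 -m pendant '[[[-0.3,0,0,0,0,0,0],[-0.3,0,0,0,0,0,0],[0,0,0,0,0,0,0]]]'; python3 -m pendant '[[[-0.3,0,0,0,0,0,0],[0,0,0,0,0,0,0]]]'
```

```text
clock: 18.23
tool_pos: [0.4647, 0.0048, 0.0702]
orientation: [-90.0, -0.0, 1.7]
force: [3.1, 1.2, 1.2]
opening: 0.0003
clock: 18.4
tool_pos: [0.4646, 0.0051, 0.0707]
orientation: [-90.0, -0.3, 1.8]
force: [13.7, -3.4, -6.9]
opening: 0.0007
```

```bash
python3 -m pendant '[[[-0.3,0,0,0,0,0,0],[0,0,0,0,0,0,0]]]'; python3 -m pendant '[[[1,0,0,0,0,0,0],[1,0,0,0,0,0,0],[0,-3,0,0,0,0,0],[0,-4,0,0,0,0,0],[0,-4,0,0,0,0,0],[4,0,0,0,0,0,0],[4,0,0,0,0,0,0],[3,0,0,0,0,0,0],[0,0,0,0,0,0,0],[0,0,0,0,0,0,0]]]'; python3 - <<'E'
from h import *
o=ctrl.get_obs();s=snapshot("wrist");print(o["tool_pos"],o["force"]);save(s,"w16")
s=snapshot("scene");save(s,"sc9",(220,130,480,290),3)
s=snapshot("top");save(s,"top9",(180,140,480,290),2.6)
E
```

```text
clock: 18.57
tool_pos: [0.4645, 0.0056, 0.0712]
orientation: [-89.9, -0.6, 1.8]
force: [23.7, -5.9, -14.1]
opening: 0.0004
clock: 19.4
tool_pos: [0.5884, 0.008, 0.178]
orientation: [-90.0, 0.3, 1.6]
force: [-1.2, 0.2, -0.2]
opening: 0.0007
[0.58837844 0.00800748 0.17804181] [-1.23850666  0.21795412 -0.23509213]
```

View pics/w16.png

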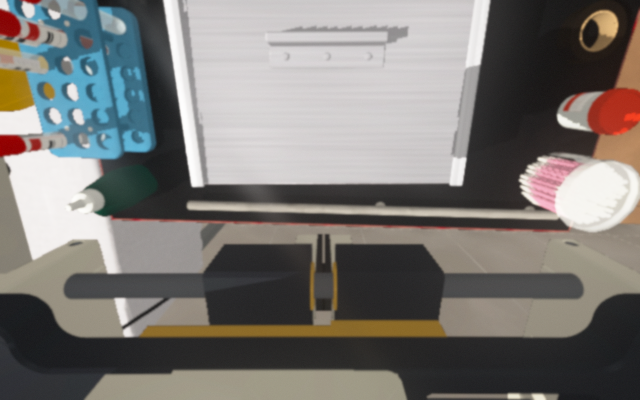

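View pics/sc9.png

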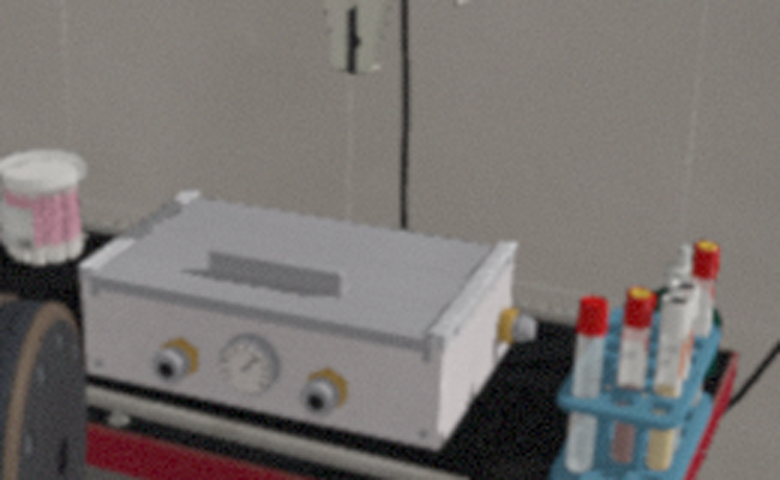

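The cover is flush with the rail ends at the back (row 185), the lip is down over the front wall as at the start, and the bystanders look undisturbed. The robot touches nothing, so I'll hand in.

```bash
python3 - <<'E'
from plant import ctrl
print(ctrl.close_job())
E
```

```text
the job is handed in; nothing more can be done
None
```

I opened the cover, pushed the tagged right-hand handle fully shut, and closed the cover again. I then handed the job in at about 19.5 s of the 53 s allowed. All pushing was done with shut fingertips, and the highest force I read was about 31 N on one axis (38 N in all).

**Last checks**
- **Cover open:** it stopped hard, and its rear edge measured box x = 0.2065 m against 0.2075 m for fully open. Earlier camera estimates of its travel were 6–9 mm short of the 125 mm stop. A second push met the same hard stop and a clearer view from behind agreed with fully open.
- **Tagged handle:** it reached its stop and the picture shows it square across its pipe.
- **Plain handle:** it had the same outline before and after, within a few millimetres.
- **Cover closed:** it stopped hard, and the picture shows it flush with the rail ends and the lip down over the front wall as at the start.
- **Surroundings:** the things around the box looked in place in the last pictures; I did not measure them again. The arm was clear, with about 1 N on the wrist.

**One miss:** my first opening push passed over the bar without touching it. The real fingertips sit about 21 mm above the reported tool point. I corrected for that in every later move.

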